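# Charge the felt applicator at the push-down dispenser and close up

## Task

Take the felt-tipped applicator from its rest, dip its tip into the open dish of the push-down dispenser and press the sprung dish gently down with it, nearly as far as it goes, for a moment. Then lay the applicator level back in its rest and shut the dispenser's lid fully, without knocking the mug, the solder spool or the roll of tape about.

Things in the scene. Friction and masses are not known exactly. Their poses are not given: they have to be found in the camera images.
- applicator: Felt-tipped applicator, 178 mm long, 60 g. Origin at its handle's centre; +x runs along it to the tip. Handle black, flat-sided, x -62 to +62 mm, 18 mm wide (y), 16 mm high (z). Then a metal shaft of 8 mm diameter with a 12 mm collar at x 95 to 103 mm, and a blunt grey tip of 11 mm diameter ending at x = 116 mm. It lies level in the rest at the start.
- applicator_tip (a point): The very end of the applicator's tip, 116 mm from the applicator's origin along its +x
- rest: Dark steel tool rest fixed to the desk. Origin at the centre of its underside, z up. Base plate 130 x 60 x 6 mm; two forked uprights 10 mm thick at x = -48 and +48 mm, 70 mm high. Each slot runs along x, is 26 mm wide, floor 35 mm up, flaring open above 55 mm. The handle lies in both forks along the rest's x, its origin 43 mm above the rest's; between the forks it is free for fingers.
- dispenser: Grey round push-down dispenser, body 82 mm in diameter (foot 92 mm) and 60 mm high, fixed to the desk. Origin at the centre of its underside, z up. Its -x side is the front, its +x side carries the lid's hinge, whose axis runs along y.
- dish (a joint): How far the sprung dish is pressed down, m: 0 = up, 0.014 = on its stop. It springs back by itself; pressing takes 1 to 5 N.
- dish_floor (a point): Centre of the inner floor of the metal dish on top of the dispenser, 65 mm above the dispenser's origin when up. The dish is open above, inner diameter 47 mm at the floor and 53 mm at the rim, 11 mm deep inside, rim 76 mm above the desk (58 mm outer diameter).
- lid (a joint): Angle of the dispenser's domed lid, rad: 0 = shut over the dish, about 1.7 to 2.0 at the start (standing open, leaning back away from the dish). It stays where it is left and must be pushed.
- lid_hinge (a point): Middle of the lid's hinge axis, in the dispenser's frame 42 mm along +x and 60 mm up
- lid_edge (a point): On the lid's free edge, 80 mm from the hinge. The lid is a grey domed cap, diameter 76 mm, 24 mm deep, hinged at its open lower edge; a thumb tab at the free edge reaches 88 mm from the hinge. Shut, its flat top is 84 mm above the desk; standing open it reaches about 150 mm above the desk.
- mug: White dotted mug, loose, 91 mm high, 82 mm in diameter with a handle. Origin at the centre of its underside. Leave alone.
- solder_spool: Spool of solder wire standing on its flange, loose, 53 mm in diameter, 32 mm high. Origin at the centre of its underside. Leave alone.
- masking_tape: Roll of tape lying flat, loose, 100 mm in diameter, 25 mm high. Origin at the centre of its underside. Leave alone.

How it is judged (in metres and radians):
On the way:
1. The applicator's tip is in the dish and presses it down by more than 8 mm, for 0.2 s (value of joint dish above 0.008 m and contact force between applicator and dish above 0.5 N and distance between applicator_tip and dish_floor below 0.027 m and contact force between each of the arm, the fingers and dish below 0.2 N), for 0.2 s.
At the end, for the whole second after the job is handed in: The lid is shut (angle under 0.06 rad), the dish is up again (under 3 mm), and the applicator lies at rest in both forks of its rest: its centre within 25 mm of the rest's along and 8 mm across, 38 to 49 mm above the desk, aligned with the rest within 0.15 rad, either way round (value of joint lid below 0.06 rad and value of joint dish below 0.003 m and horizontal distance between applicator and rest below 0.025 m and y of applicator in the frame of rest between -0.008 and 0.008 m and z of applicator in the frame of rest between 0.038 and 0.049 m and angle between the x axis of applicator and the x axis of rest, either way round below 0.15 rad and linear speed of applicator below 0.02 m/s); the robot touches nothing.
It fails at once if the applicator presses on the dish or the dispenser with more than 30 N (contact force between applicator and dish above 30 N or contact force between applicator and dispenser above 30 N).
It fails at once if the mug, the solder spool or the roll of tape is moved by more than 40 mm (distance of any of mug, solder_spool, masking_tape from where it was at the start of the episode above 0.04 m).
It fails at once if the mug is tipped (angle between mug's own z axis and vertical above 0.5 rad).
It also fails if it takes over 72 s, if anything falls off the work surface, if the arm or the gripper's body presses on something with over 40 N, if the wrist force passes 120 N, or if a joint passes its speed limit or range.

## Robot

A 7-joint arm with a two-finger parallel gripper is mounted at the origin on a cart in front of the work surface, level with it; the furniture and walls round the work are solid. World frame = base frame: x ahead of the robot, y to its left, z up, the work surface at z = 0. Lengths are in m, angles in degrees, forces in N, time in s.
With the tool pointing down it reaches from about 0.425 to 0.875 m from the base axis. Payload 4.7 kg.
Tool frame: the origin (TCP) lies at the very end of the fingers, on their centre line; the grasp point (between the pads) lies 19 mm behind it; z points along the fingers, y is the line along which they close (so a half turn about z gives the same grasp; the last joint's range is limited). The gripper opens to 87 mm and grips with 3 to 60 N. Pads are 19 mm wide; open, the fingers measure 117 mm over their backs; the gripper's body (75 mm by 190 mm) begins 51 mm behind the grasp point.
Start: joints at [74.49, 18.392, -4.016, 83.108, 1.295, 78.541, -3.26], TCP at [0.183, -0.624, 0.223] pointing down, gripper open.
Joint ranges: [-163.93, 163.93], [-17.29, 119.83], [-79.2, 71.16], [3.27, 140.29], [-89.18, 269.18], [5.43, 117.66], [-154.24, 154.24]. Speed limits (degrees/s): [147.25, 147.25, 180, 180, 180, 180, 180].

## Interface

Orientations are given as [roll, pitch, yaw] about the fixed x, y, z axes, in that order (R = Rz(yaw) Ry(pitch) Rx(roll)).
In Python, from cell import get_obs, cams, ticket, finder gives the robot as it stands.
- The arm moves only by the shell command python3 -m creep 'ROWS' [FORCE]. ROWS is text: rows parted by semicolons, each of 5 numbers parted by spaces: the shift along the world's x, y, z in m, then the turn about the world's z in degrees, then the finger opening in m, from 0 to 0.087. A call has 1 to 8 rows; each row shifts and turns the commanded pose from where the row before left it; what a row does not reach is not made up. A row lasts 1/8 s, in which the tool goes at most 62.5 mm and 10.7 degrees, less where a joint would pass 70% of its speed; a pose out of reach is approached as far as the arm can. A call with a gripper value outside its range is refused whole. The fingers move at their own pace and stop on an object; FORCE is the grip in N (left out, the last holds). Time passes only in rows, so rows that do not move let the fingers close. It gives the time, the measured TCP pose, the force, the opening and the grip force at its end, in the units of the state.
- get_obs(): the state, without advancing time (a new reading comes with each control period).
- cams.read_camera(name): name is "scene" or "top"; returns the picture (400x640x3 uint8, red, green, blue); there is no depth.
- cams.calibration(name): a dict with "fx", "fy", "cx", "cy" (pixels), "extrinsics" (4x4, takes a point from world to camera coordinates). Camera axes: x right, y down, z forward; pixel columns grow to the right and rows downward; lengths in m; the calibration is good to about 2 mm. A picture is of the moment at which its call begins. calibration takes no time and is no camera call.
- ticket.sign_off(): hands the job in; it is judged then, once.
Trained networks look in the newest picture that a camera, given by its name, has taken for a name from the list of things; names that differ only in an ending like _2 or _b are one class to them, and where a whole thing is asked for, a point or a joint stands for the part that bears it (a point fixed in the world has none). Each returns a list of dicts, best first, with "p" (0 to 1); they miss things now and then, are a little off and sometimes report something else, mostly with a low value. They report only what shows in the picture. A call takes as long as a camera call.
- finder.masks_of(name, camera): "mask" (400x640 bool, what is visible of it) and "xy" ([column, row] in pixels, amid what is visible of it).
- finder.tip_of(name, camera): "xy" ([column, row] in pixels: a listed point, or the origin of a listed thing).
The state is a dict: "time_s": time; "qpos": joint angles; "joint_velocities": joint speeds; "effort": joint torques, N m; "tool_pos": TCP position; "tool_rot": TCP orientation; "force": force on the tool from outside, world axes, zero at the start; "wrist_torque": the same for the moment, N m; "grip_width": finger opening in m; "grasp_force": force on a finger pad.
Only numpy, scipy, OpenCV 4.12 (cv2) and the standard library are available. Lean on these libraries where they do the work, as an engineer would, in place of code of your own. Each camera call takes 0.05 s, during which the arm holds its last target. There are 200 camera calls.

## Working session

There is one attempt and no reset: what is moved stays moved. The work goes in short steps, Python scripts to look and compute and a shell command to move; the robot and the scene stay as the last step left them, time stands still between calls to the robot, and variables do not carry over. Pictures are saved under pics/ and viewed, at most 10 in all, crops included, and the job is handed in when it is done.

```bash
ls; mkdir -p pics; cat > h.py <<'E'
import numpy as np, cv2
from cell import get_obs, cams, ticket, finder
def P(cam):
    c=cams.calibration(cam);K=np.array([[c['fx'],0,c['cx']],[0,c['fy'],c['cy']],[0,0,1]]);return K,np.array(c['extrinsics'])
def atz(cam,uv,z):
    K,E=P(cam);d=E[:3,:3].T@np.linalg.inv(K)@[uv[0],uv[1],1];o=-E[:3,:3].T@E[:3,3];return o+d*(z-o[2])/d[2]
def proj(cam,p):
    K,E=P(cam);q=K@(E[:3,:3]@np.array(p)+E[:3,3]);return q[:2]/q[2]
def tri(uv1,uv2):
    A=[]
    for cam,uv in(('scene',uv1),('top',uv2)):
        K,E=P(cam);M=K@E[:3];A+=[uv[0]*M[2]-M[0],uv[1]*M[2]-M[1]]
    v=np.linalg.svd(np.array(A))[2][-1];return v[:3]/v[3]
def snap(cam,f=None):
    im=cams.read_camera(cam)
    if f: cv2.imwrite('pics/'+f,im[:,:,::-1])
    return im
E
python3 - <<'E'
from h import *
np.set_printoptions(precision=4,suppress=True)
for c in('scene','top'):
    snap(c,c+'0.png');K,E=P(c);print(c,-E[:3,:3].T@E[:3,3],E[2,:3])
Z=dict(applicator=.043,applicator_tip=.043,rest=0,dispenser=0,dish_floor=.065,lid_hinge=.06,lid_edge=None,mug=0,solder_spool=0,masking_tape=0)
for n,z in Z.items():
    r={c:finder.tip_of(n,c)[:1] for c in('scene','top')}
    for c in r:
        for q in r[c]: print(n,c,np.round(q['xy'],1),round(q['p'],2), atz(c,q['xy'],z) if z is not None else '')
    if r['scene'] and r['top']: print('   tri',tri(r['scene'][0]['xy'],r['top'][0]['xy']))
o=get_obs();print(o['tool_pos'],o['tool_rot'],o['force'],o['time_s'])
E
```

```text
pics
scene [0.0064 0.4544 0.8581] [ 0.5091 -0.3882 -0.7682]
top [0.3627 0.0438 1.0598] [ 0.1633  0.0121 -0.9865]
applicator scene [424.7 189. ] 0.54 [ 0.3742 -0.2167  0.043 ]
applicator top [421.1 254.5] 0.72 [ 0.3726 -0.2237  0.043 ]
   tri [ 0.3749 -0.2235  0.0371]
applicator_tip scene [392.1 204.5] 0.64 [ 0.3899 -0.1036  0.043 ]
applicator_tip top [376.1 249.5] 0.8 [ 0.3873 -0.1025  0.043 ]
   tri [ 0.3877 -0.1015  0.0467]
rest scene [423.4 200.2] 0.64 [ 0.3666 -0.2168  0.    ]
rest top [417.1 254.2] 0.64 [ 0.374  -0.2238  0.    ]
   tri [ 0.3735 -0.2281 -0.0151]
dispenser scene [355.3 175.8] 0.79 [ 0.5587 -0.1226  0.    ]
dispenser top [376.9 189.9] 0.57 [ 0.5602 -0.1172  0.    ]
   tri [ 0.5575 -0.118   0.0046]
dish_floor scene [357.1 164.2] 0.6 [ 0.5483 -0.1133  0.065 ]
dish_floor top [377.9 187.9] 0.76 [ 0.5537 -0.1102  0.065 ]
   tri [ 0.5515 -0.1124  0.0636]
lid_hinge scene [348.2 153.9] 0.76 [ 0.6003 -0.1241  0.06  ]
lid_hinge top [379.4 173.6] 0.79 [ 0.5948 -0.1166  0.06  ]
   tri [ 0.5917 -0.115   0.0721]
lid_edge scene [339.3 131.4] 0.86 
lid_edge top [381.4 149. ] 0.78 
   tri [ 0.6434 -0.1166  0.1232]
mug scene [300.8 276.1] 0.62 [0.3848 0.2094 0.    ]
mug top [263.8 253.1] 0.61 [0.3816 0.2104 0.    ]
   tri [0.3821 0.2103 0.0048]
solder_spool scene [317.6 154.5] 0.82 [ 0.7024 -0.0872  0.    ]
solder_spool top [363.4 140.9] 0.7 [ 0.7092 -0.0824  0.    ]
   tri [ 0.7063 -0.0853 -0.0007]
masking_tape scene [278.4 185.4] 0.53 [0.6686 0.0869 0.    ]
masking_tape top [308.7 150.8] 0.64 [0.681  0.0808 0.    ]
   tri [ 0.6852  0.0799 -0.0192]
[ 0.1826 -0.6238  0.2226] [179.9966   0.0023  16.3195] [0.0968 0.7344 0.9419] 1.1
```

View pics/scene0.png

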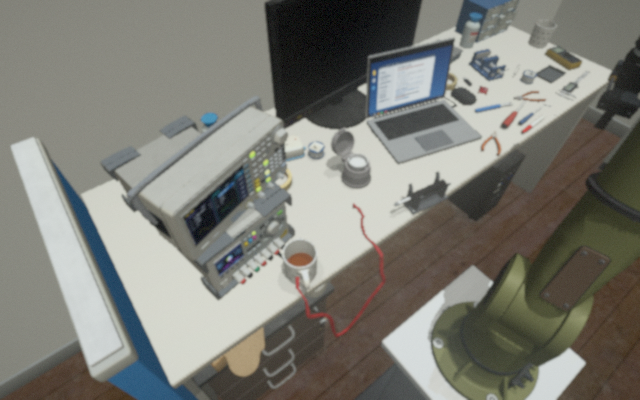

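View pics/top0.png

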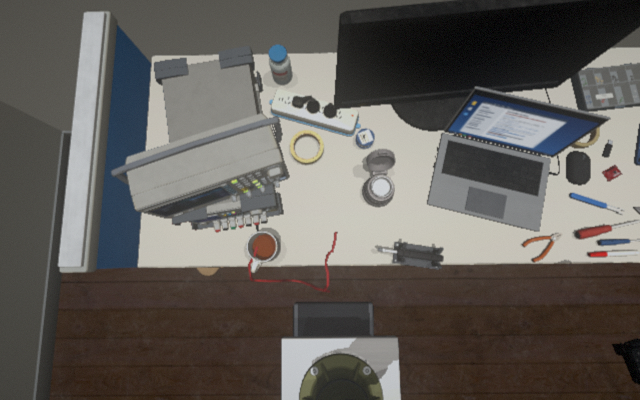

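Both views show it: rest at about (417,254) in the top view with the tip pointing left, dispenser at (378,188) with its lid open towards the monitor. The laptop lies to the right, the spool at (364,138) and the tape at (307,147). I'll refine the axes and check the clearances.

```bash
python3 - <<'E'
from h import *
np.set_printoptions(precision=4,suppress=True)
for c in('top','scene'):
  snap(c)
  for n,z in(('rest',.06),('applicator',.043)):
    r=finder.masks_of(n,c)
    if not r: continue
    ys,xs=np.nonzero(r[0]['mask']); w=np.array([atz(c,(x,y),z)[:2] for x,y in zip(xs,ys)])
    m=w.mean(0);v=np.linalg.svd(w-m,full_matrices=False)[2][0]; t=(w-m)@v
    print(c,n,round(r[0]['p'],2),m,np.degrees(np.arctan2(*v[::-1]))%180,t.min(),t.max(),len(t))
  for n,z in(('applicator',.043),('applicator_tip',.043),('dish_floor',.065),('lid_hinge',.06)):
    r=finder.tip_of(n,c); print(c,n,atz(c,r[0]['xy'],z) if r else None)
for n,uv,z in(('laptop near-left',(428,202),.01),('laptop far-left',(444,153),.02),('monitor base near',(405,128),.01),('screen bottom left',(337,105),.1),('screen bottom',(400,100),.1),('laptop screen topleft',(475,90),.22)): print(n,atz('top',uv,z))
E
```

```text
top rest 0.7 [ 0.3692 -0.206 ] 81.73530969087702 -0.061562678094354034 0.0670640107403294 765
top applicator 0.91 [ 0.373  -0.2038] 81.15321818689242 -0.09771692743906907 0.07927938424974548 403
top applicator [ 0.3716 -0.2212  0.043 ]
top applicator_tip [ 0.393  -0.0999  0.043 ]
top dish_floor [ 0.5546 -0.1201  0.065 ]
top lid_hinge [ 0.6003 -0.1152  0.06  ]
scene rest 0.6 [ 0.3406 -0.1791] 88.9023502543956 -0.0986817923400213 0.06532994019385062 563
scene applicator 0.87 [ 0.3699 -0.2142] 81.12703462868903 -0.06750685674209073 0.10431403335067879 224
scene applicator [ 0.3662 -0.2156  0.043 ]
scene applicator_tip [ 0.3898 -0.1096  0.043 ]
scene dish_floor [ 0.5557 -0.1217  0.065 ]
scene lid_hinge [ 0.5939 -0.1155  0.06  ]
laptop near-left [ 0.5213 -0.2604  0.01  ]
laptop far-left [ 0.6628 -0.3121  0.02  ]
monitor base near [ 0.7439 -0.2055  0.01  ]
screen bottom left [ 0.7801 -0.0013  0.1   ]
screen bottom [ 0.7918 -0.1744  0.1   ]
laptop screen topleft [ 0.7607 -0.3282  0.22  ]
```

```bash
python3 -m creep '0 0 0 8 0.087; 0.02 0.05 0 8 0.087; 0.025 0.05 0 8 0.087; 0.025 0.05 0 8 0.087; 0.025 0.05 0 8 0.087; 0.025 0.05 0 8 0.087; 0.025 0.05 0 8 0.087; 0.02 0.05 0 8 0.087'
```

```text
time_s: 2.8
tool_pos: [0.3485, -0.272, 0.2229]
tool_rot: [179.9, 0.0, 80.6]
force: [0.3, -1.0, -0.4]
grip_width: 0.0871
grasp_force: 0.0
```

```bash
python3 -m creep '0.0225 0.051 0 0.6 0.087; 0 0 -0.05 0 0.087; 0 0 -0.05 0 0.087; 0 0 -0.04 0 0.087; 0 0 0 0 0.087'; python3 - <<'E'
from h import *
a=snap('top');b=snap('scene')
u=proj('top',[.37,-.22,.06]);v=proj('scene',[.37,-.22,.06])
f=lambda im,p:cv2.resize(im[int(p[1])-50:int(p[1])+50,int(p[0])-65:int(p[0])+65],None,fx=3,fy=3,interpolation=cv2.INTER_CUBIC)
cv2.imwrite('pics/hover.png',np.hstack([f(a,u),f(b,v)])[:,:,::-1])
for c in('top','scene'):
  for n in('applicator','applicator_tip'):
    r=finder.tip_of(n,c); print(c,n,r and atz(c,r[0]['xy'],.043))
E
```

```text
time_s: 3.42
tool_pos: [0.368, -0.2213, 0.0804]
tool_rot: [-179.7, -0.2, 80.9]
force: [0.9, 0.1, 1.1]
grip_width: 0.087
grasp_force: 0.0
top applicator [ 0.3724206  -0.21558596  0.043     ]
top applicator_tip [ 0.38463299 -0.10045628  0.043     ]
scene applicator [ 0.36959097 -0.20867011  0.043     ]
scene applicator_tip [ 0.38134355 -0.09780844  0.043     ]
```

View pics/hover.png

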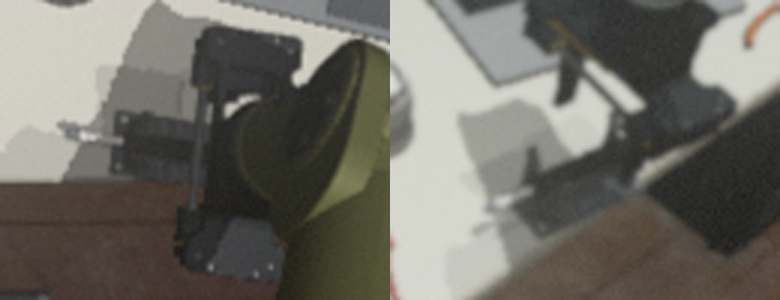

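The crops show the gripper straddling the handle between the forks, with the tip free at left (70,130). I'll go down and grip.

```bash
python3 -m creep '0 0 -0.03 0 0.087; 0 0 -0.027 0 0.087; 0 0 0 0 0.087; 0 0 0 0 0; 0 0 0 0 0; 0 0 0 0 0; 0 0 0 0 0; 0 0 0 0 0' 25; python3 -m creep '0 0 0 0 0; 0 0 0 0 0' 45
```

```text
time_s: 4.72
tool_pos: [0.3701, -0.2229, 0.0257]
tool_rot: [180.0, 0.0, 80.9]
force: [0.3, -0.4, 0.1]
grip_width: 0.045
grasp_force: 0.0
time_s: 4.97
tool_pos: [0.3701, -0.2228, 0.0255]
tool_rot: [-180.0, -0.0, 80.9]
force: [0.1, -0.8, 0.1]
grip_width: 0.0252
grasp_force: 0.0
```

```bash
python3 -m creep '0 0 0 0 0; 0 0 0 0 0; 0 0 0 0 0; 0 0 0 0 0'
```

```text
time_s: 5.48
tool_pos: [0.3701, -0.2228, 0.0255]
tool_rot: [-180.0, -0.0, 80.9]
force: [0.7, 0.1, -0.4]
grip_width: 0.0174
grasp_force: 45.0
```

```bash
python3 -m creep '0 0 0.01 0 0; 0 0 0.02 0 0; 0 0 0.03 0 0; 0 0 0.03 0 0; 0 0 0.02 0 0; 0 0 0 0 0'; python3 - <<'E'
from h import *
np.set_printoptions(precision=4,suppress=True)
r={}
for k in range(3):
  for c in('top','scene'):
    snap(c)
    q=finder.tip_of('applicator_tip',c); r[c]=q[0]['xy'] if q else None; print(c,q and (q[0]['p'],atz(c,q[0]['xy'],get_obs()['tool_pos'][2]+.0175)))
  print(tri(r['scene'],r['top']) if all(x is not None for x in r.values()) else '')
  for c in('top','scene'):
    for n in('dish_floor',):
      q=finder.tip_of(n,c); print(n,atz(c,q[0]['xy'],.065) if q else '')
o=get_obs();print(o['tool_pos'],o['tool_rot'],o['grip_width'])
E
```

```text
time_s: 6.22
tool_pos: [0.3713, -0.2236, 0.1375]
tool_rot: [179.8, 0.1, 80.9]
force: [0.2, -0.2, -0.9]
grip_width: 0.018
grasp_force: 45.0
top (0.77, array([ 0.3888, -0.1038,  0.1528]))
scene []

dish_floor [ 0.5594 -0.1162  0.065 ]
dish_floor [ 0.5445 -0.1189  0.065 ]
top (0.49, array([ 0.3932, -0.0979,  0.1524]))
scene (0.76, array([ 0.3879, -0.1066,  0.1527]))
[ 0.3892 -0.1003  0.1567]
dish_floor [ 0.5567 -0.1133  0.065 ]
dish_floor [ 0.542  -0.1135  0.065 ]
top (0.72, array([ 0.3893, -0.0984,  0.153 ]))
scene (0.57, array([ 0.3885, -0.1068,  0.1531]))
[ 0.3868 -0.0992  0.1603]
dish_floor [ 0.5595 -0.1143  0.065 ]
dish_floor [ 0.5463 -0.1146  0.065 ]
[ 0.3701 -0.2229  0.1356] [179.991    0.0028  80.9151] 0.0174531402811092
```

```bash
python3 -m creep '0.01 0.005 0 -5 0; 0.02 0.005 0 -7 0; 0.02 0.005 0 -7 0; 0.02 0.005 0 -7 0; 0.012 0.005 0 -7 0; 0.012 0.005 0 -7 0; 0 0 0 0 0; 0 0 0 0 0'; python3 - <<'E'
from h import *
np.set_printoptions(precision=4,suppress=True)
o=get_obs();z=o['tool_pos'][2]+.0175;print(o['tool_pos'],o['tool_rot'])
ims={}
for k in range(3):
  r={}
  for c in('top','scene'):
    ims[c]=snap(c)
    for n,zz in(('applicator_tip',z),('dish_floor',.065),('dispenser',0)):
      q=finder.tip_of(n,c); r[c,n]=q[0]['xy'] if q else None; print(c,n,q and (round(q[0]['p'],2),atz(c,q[0]['xy'],zz)[:2]))
  for c in('top','scene'):
    q=finder.masks_of('dish',c)
    if q:
      m=q[0]['mask'];ys,xs=np.nonzero(m);print(c,'dishmask',len(xs),round(q[0]['p'],2),atz(c,((xs.min()+xs.max())/2,(ys.min()+ys.max())/2),.074)[:2])
f=lambda im,p:cv2.resize(im[int(p[1])-50:int(p[1])+50,int(p[0])-65:int(p[0])+65],None,fx=3,fy=3,interpolation=cv2.INTER_CUBIC)
cv2.imwrite('pics/dip0.png',np.hstack([f(ims[c],proj(c,[.55,-.115,.08])) for c in ims])[:,:,::-1])
for c in ims: print(c,proj(c,[.553,-.115,.076])-proj(c,[.55,-.115,.08])//1)
E
```

```text
time_s: 8.12
tool_pos: [0.4635, -0.1931, 0.1354]
tool_rot: [-180.0, 0.0, 41.0]
force: [0.7, -0.8, -0.5]
grip_width: 0.0176
grasp_force: 45.0
[ 0.4635 -0.1931  0.1354] [-179.9811    0.0344   41.0153]
top applicator_tip (0.72, array([ 0.5595, -0.1132]))
top dish_floor (0.77, array([ 0.555, -0.113]))
top dispenser (0.74, array([ 0.5538, -0.1117]))
scene applicator_tip (0.58, array([ 0.5497, -0.107 ]))
scene dish_floor (0.63, array([ 0.5517, -0.1148]))
scene dispenser (0.74, array([ 0.5583, -0.132 ]))
top dishmask 259 0.76 [ 0.5571 -0.1174]
scene dishmask 240 0.53 [ 0.5512 -0.1163]
top applicator_tip (0.47, array([ 0.5564, -0.1158]))
top dish_floor []
top dispenser (0.66, array([ 0.5589, -0.1075]))
scene applicator_tip (0.76, array([ 0.56  , -0.1182]))
scene dish_floor (0.61, array([ 0.5459, -0.1058]))
scene dispenser (0.7, array([ 0.5502, -0.1208]))
top dishmask 295 0.62 [ 0.5557 -0.1187]
scene dishmask 241 0.48 [ 0.552  -0.1152]
top applicator_tip (0.61, array([ 0.5554, -0.1105]))
top dish_floor (0.5, array([ 0.5517, -0.1107]))
top dispenser (0.88, array([ 0.5609, -0.1152]))
scene applicator_tip (0.63, array([ 0.5589, -0.119 ]))
scene dish_floor (0.56, array([ 0.5499, -0.1267]))
scene dispenser (0.8, array([ 0.5604, -0.1245]))
top dishmask 304 0.81 [ 0.5571 -0.1188]
scene dishmask 265 0.49 [ 0.5512 -0.1163]
top [ 0.2781 -0.6582]
scene [-0.198   1.3467]
```

View pics/dip0.png

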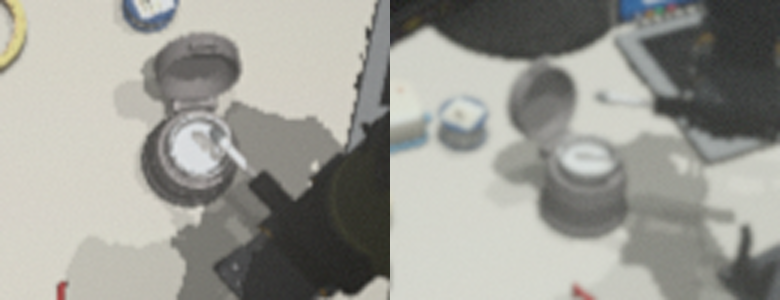

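The crops show the tip over the dish, at about (210,140) in the left one. I'll lower it.

```bash
python3 -m creep '0 0 -0.025 0 0; 0 0 -0.025 0 0; 0 0 -0.015 0 0; 0 0 -0.004 0 0; 0 0 -0.004 0 0; 0 0 0 0 0; 0 0 0 0 0'; python3 -m creep '0 0 -0.003 0 0; 0 0 -0.002 0 0; 0 0 0 0 0'
```

```text
time_s: 10.5
tool_pos: [0.4645, -0.193, 0.0632]
tool_rot: [179.9, -0.0, 40.9]
force: [0.6, -0.1, 0.0]
grip_width: 0.0178
grasp_force: 45.0
time_s: 10.88
tool_pos: [0.4645, -0.193, 0.0577]
tool_rot: [180.0, -0.0, 40.9]
force: [0.5, 0.4, 1.1]
grip_width: 0.0174
grasp_force: 45.0
```

```bash
python3 -m creep '0 0 -0.003 0 0; 0 0 0 0 0; 0 0 0 0 0'; python3 -m creep '0 0 -0.002 0 0; 0 0 -0.001 0 0;0 0 0 0 0;0 0 0 0 0'; python3 - <<'E'
from h import *
print(get_obs()['force'],get_obs()['wrist_torque'])
ims={}
for c in('top','scene'):ims[c]=snap(c)
f=lambda im,p:cv2.resize(im[int(p[1])-40:int(p[1])+40,int(p[0])-40:int(p[0])+40],None,fx=5,fy=5,interpolation=cv2.INTER_CUBIC)
cv2.imwrite('pics/dip1.png',np.hstack([f(ims[c],proj(c,[.55,-.115,.08])) for c in ims])[:,:,::-1])
E
```

```text
time_s: 11.25
tool_pos: [0.4644, -0.193, 0.0548]
tool_rot: [180.0, -0.0, 40.9]
force: [0.8, -0.3, 2.2]
grip_width: 0.0172
grasp_force: 45.0
time_s: 11.75
tool_pos: [0.4643, -0.1929, 0.0517]
tool_rot: [180.0, -0.0, 40.9]
force: [2.0, -0.8, 1.6]
grip_width: 0.0176
grasp_force: 45.0
[ 2.0038873  -0.83363001  1.61059826] [ 0.05732306 -0.46310343 -0.12246929]
```

View pics/dip1.png

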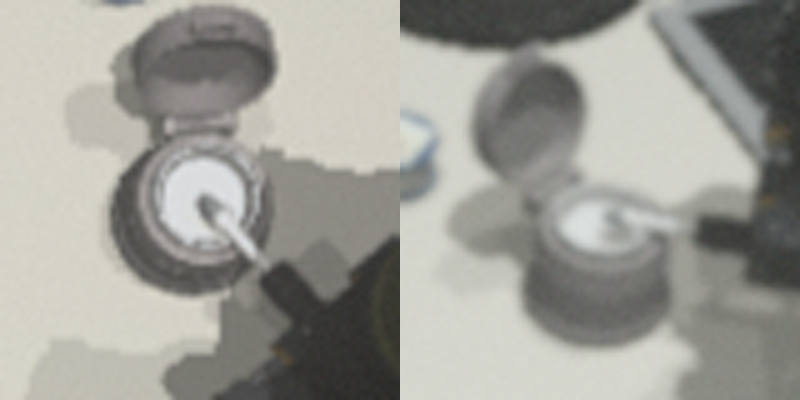

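The tip is inside the dish (about 205,205 in the left crop), with the shaft over the rim. I'll go a little further in small steps and watch the force.

```bash
python3 -m creep '0 0 -0.001 0 0; 0 0 0 0 0; 0 0 0 0 0'; python3 -m creep '0 0 -0.001 0 0; 0 0 0 0 0;0 0 0 0 0;0 0 0 0 0'
```

```text
time_s: 12.22
tool_pos: [0.4643, -0.1929, 0.0507]
tool_rot: [180.0, -0.0, 40.9]
force: [1.4, -0.8, 3.5]
grip_width: 0.0172
grasp_force: 45.0
time_s: 12.72
tool_pos: [0.4642, -0.1928, 0.0496]
tool_rot: [180.0, -0.0, 40.9]
force: [1.6, -1.0, 3.9]
grip_width: 0.0176
grasp_force: 45.0
```

```bash
python3 -m creep '0 0 -0.001 0 0; 0 0 0 0 0; 0 0 0 0 0; 0 0 0 0 0'; python3 -m creep '0 0 -0.001 0 0; 0 0 0 0 0;0 0 0 0 0;0 0 0 0 0'
```

```text
time_s: 13.22
tool_pos: [0.4642, -0.1928, 0.0487]
tool_rot: [180.0, -0.0, 40.9]
force: [1.7, -0.8, 2.6]
grip_width: 0.0176
grasp_force: 45.0
time_s: 13.72
tool_pos: [0.4642, -0.1929, 0.0476]
tool_rot: [180.0, -0.0, 40.9]
force: [3.1, -0.7, 4.2]
grip_width: 0.0176
grasp_force: 45.0
```

```bash
python3 -m creep '0 0 -0.001 0 0; 0 0 0 0 0; 0 0 -0.001 0 0; 0 0 0 0 0; 0 0 0 0 0; 0 0 0 0 0';  python3 - <<'E'
from h import *
ims={}
for c in('top','scene'):
  print(get_obs()['force'],get_obs()['wrist_torque']);ims[c]=snap(c)
f=lambda im,p:cv2.resize(im[int(p[1])-40:int(p[1])+40,int(p[0])-40:int(p[0])+40],None,fx=5,fy=5,interpolation=cv2.INTER_CUBIC)
cv2.imwrite('pics/dip2.png',np.vstack([np.hstack([f(cv2.imread(f'pics/scene0.png')[:,:,::-1],proj('scene',[.55,-.115,.08])),f(ims['scene'],proj('scene',[.55,-.115,.08]))])])[:,:,::-1])
E
```

```text
time_s: 14.48
tool_pos: [0.4641, -0.1928, 0.0456]
tool_rot: [180.0, 0.0, 40.9]
force: [1.7, 0.2, 5.1]
grip_width: 0.0174
grasp_force: 45.0
[1.72337873 0.18677641 5.12931064] [ 0.23728783 -0.82039824 -0.16865009]
[1.61490608 0.30223853 4.35903296] [ 0.23114646 -0.73889986 -0.13744326]
```

View pics/dip2.png

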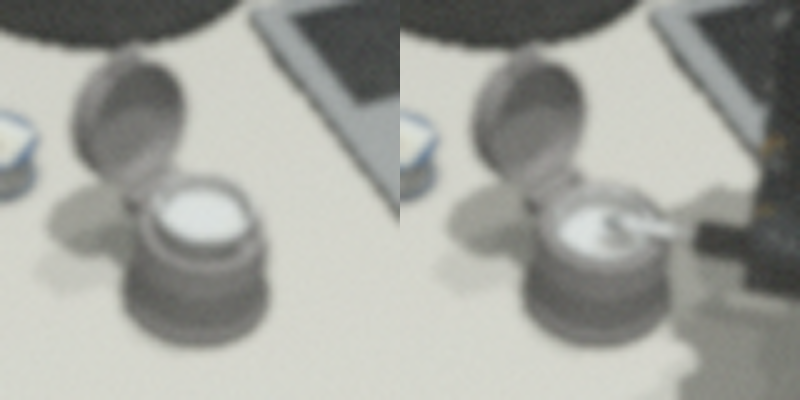

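```bash
python3 - <<'E'
from h import *
np.set_printoptions(precision=2,suppress=True)
c='scene';print('dish shift per mm',(proj(c,[.554,-.117,.055])-proj(c,[.554,-.117,.065]))/10)
z=.0456+.0175;d=np.array([np.cos(np.radians(41)),np.sin(np.radians(41)),0]);b=np.array([.4641,-.1928,z])
w={}
for c in('top','scene'):
  o=np.floor(proj(c,[.55,-.115,.08]))-40
  print(c,[(proj(c,b+d*s)-o)*5 for s in(.062,.118)], (proj(c,b+d*.118+[0,0,.01])-o)*5)
  A=cv2.imread(f'pics/{c}0.png');B=snap(c)[:,:,::-1]
  for im in(A,B):
    g=im[int(o[1]):int(o[1])+80,int(o[0]):int(o[0])+80].min(2)
    q=finder.masks_of('dish',c); 
    u=proj(c,[.554,-.117,.065])-o;yy,xx=np.mgrid[:80,:80];m=(g>170)&(np.hypot(xx-u[0],yy-u[1])<11);ys,xs=np.nonzero(m);print(' white',xs.min(),xs.max(),ys.min(),ys.max(),xs.mean(),ys.mean(),len(xs))
  q=finder.tip_of('applicator_tip',c);print(' tip',q and (np.array(q[0]['xy'])-o)*5)
E
```

```text
dish shift per mm [-0.03  0.24]
top [array([269.02, 276.37]), array([198.45, 200.94])] [201.27 197.44]
 white 32 49 31 47 40.5 38.888888888888886 234
 white 31 49 30 49 39.46636771300449 39.87892376681614 223
 tip [186.5 197. ]
scene [array([293.2, 236.1]), array([197.43, 221.94])] [198.9  209.84]
 white 31 50 33 47 40.43850267379679 40.94117647058823 187
 white 31 50 33 51 39.95811518324607 42.47643979057592 191
 tip [202.  217.5]
```

```bash
python3 -m creep '0 0 -0.001 0 0; 0 0 0 0 0; 0 0 -0.001 0 0; 0 0 0 0 0; 0 0 0 0 0; 0 0 0 0 0';  python3 -m creep '0 0 -0.001 0 0; 0 0 0 0 0; 0 0 0 0 0'
```

```text
time_s: 15.72
tool_pos: [0.464, -0.1928, 0.0435]
tool_rot: [-180.0, 0.0, 40.9]
force: [3.0, 0.1, 4.1]
grip_width: 0.0173
grasp_force: 45.0
time_s: 16.1
tool_pos: [0.4641, -0.1928, 0.0425]
tool_rot: [-180.0, 0.0, 40.9]
force: [1.7, -0.6, 4.1]
grip_width: 0.0176
grasp_force: 45.0
```

```bash
python3 - <<'E'
from h import *
np.set_printoptions(precision=4,suppress=True)
F=[];W=[]
ims={}
for k in range(3):
  r={}
  for c in('top','scene'):
    ims[c]=snap(c);q=finder.tip_of('applicator_tip',c);r[c]=q[0]['xy'] if q else None;F.append(get_obs()['force']);W.append(get_obs()['wrist_torque'])
  if all(v is not None for v in r.values()): print(tri(r['scene'],r['top']))
print(np.mean(F,0),np.mean(W,0))
z=.0425+.0175;d=np.array([np.cos(np.radians(41)),np.sin(np.radians(41)),0]);b=np.array([.4641,-.1928,z])
out=[]
for c in ims:
  o=np.floor(proj(c,[.55,-.115,.08]))-40
  im=cv2.resize(ims[c][int(o[1]):int(o[1])+80,int(o[0]):int(o[0])+80],None,fx=5,fy=5,interpolation=cv2.INTER_CUBIC)
  im=np.ascontiguousarray(im)
  for s in(.062,.095,.116): cv2.circle(im,tuple(int(v) for v in (proj(c,b+d*s)-o+.5)*5),3,(255,0,0),1)
  for a in np.arange(0,6.28,.2):
    cv2.circle(im,tuple(int(v) for v in (proj(c,[.554+.0235*np.cos(a),-.117+.0235*np.sin(a),.065])-o+.5)*5),1,(0,255,0),-1)
    cv2.circle(im,tuple(int(v) for v in (proj(c,[.554+.0235*np.cos(a),-.117+.0235*np.sin(a),.053])-o+.5)*5),1,(0,0,255),-1)
  out.append(im)
cv2.imwrite('pics/dip3.png',np.hstack(out)[:,:,::-1])
E
```

```text
[ 0.5601 -0.1168  0.0548]
[ 0.5549 -0.1122  0.074 ]
[ 0.4996 -0.1157  0.1401]
[1.3675 0.198  4.2246] [ 0.3218 -0.672  -0.0624]
```

View pics/dip3.png

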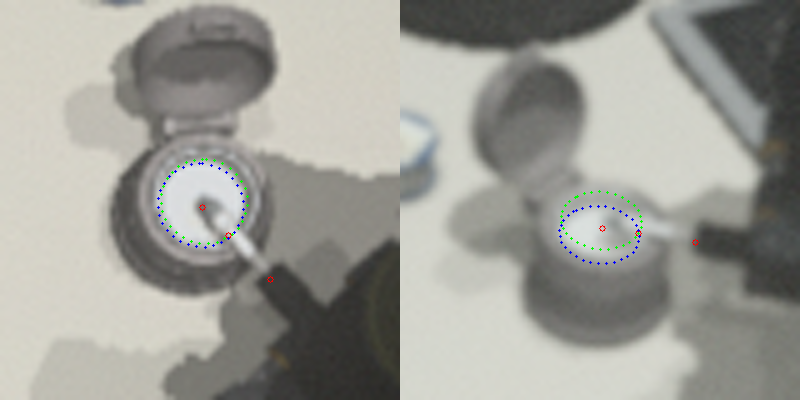

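```bash
python3 -m creep '0 0 0 0 0; 0 0 0 0 0' 60;  python3 -m creep '0 0 -0.001 0 0; 0 0 0 0 0; 0 0 -0.001 0 0; 0 0 0 0 0';python3 -m creep '0 0 -0.001 0 0; 0 0 0 0 0; 0 0 -0.001 0 0; 0 0 0 0 0'; python3 - <<'E'
from h import *
np.set_printoptions(precision=3,suppress=True)
F=[];W=[]
for k in range(6):
    B=snap('scene');o=get_obs();F.append(o['force']);W.append(o['wrist_torque'])
print(np.mean(F,0),np.mean(W,0))
# dish motion: match the left/front part of the dish (free of the applicator) against initial picture
A=cv2.cvtColor(cv2.imread('pics/scene0.png'),cv2.COLOR_BGR2GRAY);B=cv2.cvtColor(B,cv2.COLOR_RGB2GRAY)
u=proj('scene',[.554,-.117,.07]).astype(int)
for im in(A,B): print(cv2.resize(im,None,fx=1,fy=1)[u[1]-14:u[1]+24,u[0]-8:u[0]-2].mean(1).round().astype(int))
E
```

```text
time_s: 16.95
tool_pos: [0.4641, -0.1929, 0.0426]
tool_rot: [180.0, 0.0, 40.9]
force: [1.3, -0.7, 4.4]
grip_width: 0.0175
grasp_force: 60.0
time_s: 17.45
tool_pos: [0.4643, -0.193, 0.0409]
tool_rot: [180.0, -0.0, 40.9]
force: [-0.2, -0.2, 5.8]
grip_width: 0.0176
grasp_force: 60.0
time_s: 17.95
tool_pos: [0.4643, -0.193, 0.0388]
tool_rot: [180.0, -0.0, 40.9]
force: [1.4, 0.3, 6.2]
grip_width: 0.0175
grasp_force: 60.0
[0.676 0.248 6.09 ] [ 0.396 -0.659 -0.061]
[152 158 166 171 170 166 162 166 166 165 173 185 196 202 203 201 190 172
 152 132 122 122 127 130 128 120 114 113 112 110 106 102 102 102 103 106
 112 118]
[152 159 165 169 170 163 155 149 148 154 161 165 166 170 180 192 200 206
 208 204 193 176 157 141 129 119 112 110 110 105 101  99  97 100 100 104
 109 115]
```

The dish has moved about 14 mm in the picture and the force is about 6 N, so it was pressed to its stop. I'll lift and return to the rest.

```bash
python3 -m creep '0 0 0.008 0 0; 0 0 0.015 0 0; 0 0 0.025 0 0; 0 0 0.025 0 0; 0 0 0.025 0 0; 0 0 0 0 0'; python3 -m creep '-0.012 -0.005 0 7 0; -0.012 -0.005 0 7 0; -0.02 -0.005 0 7 0; -0.02 -0.005 0 7 0; -0.02 -0.005 0 7 0; -0.01 -0.005 0 5 0; 0 0 0 0 0; 0 0 0 0 0'
```

```text
time_s: 19.0
tool_pos: [0.4643, -0.1933, 0.1382]
tool_rot: [179.9, 0.0, 40.9]
force: [0.4, -0.1, -0.6]
grip_width: 0.0176
grasp_force: 60.0
time_s: 20.0
tool_pos: [0.37, -0.2223, 0.136]
tool_rot: [-179.9, -0.0, 80.9]
force: [-0.2, 0.9, -1.0]
grip_width: 0.0171
grasp_force: 60.0
```

```bash
python3 -m creep '0 0 -0.03 0 0; 0 0 -0.03 0 0; 0 0 -0.025 0 0; 0 0 -0.01 0 0; 0 0 -0.005 0 0; 0 0 -0.003 0 0; 0 0 0 0 0; 0 0 0 0 0' 40; python3 -m creep '0 0 -0.002 0 0; 0 0 -0.002 0 0;0 0 0 0 0' 20
```

```text
time_s: 21.0
tool_pos: [0.3705, -0.2232, 0.0341]
tool_rot: [179.9, 0.0, 80.9]
force: [0.7, 0.2, 0.0]
grip_width: 0.0178
grasp_force: 40.0
time_s: 21.38
tool_pos: [0.3699, -0.2227, 0.0294]
tool_rot: [-180.0, -0.0, 80.9]
force: [-0.5, -1.1, -0.4]
grip_width: 0.0181
grasp_force: 20.0
```

```bash
python3 -m creep '0 0 -0.002 0 0; 0 0 -0.001 0 0;0 0 0 0 0; 0 0 0 0 0' 5; python3 -m creep '0 0 0 0 0.022; 0 0 0 0 0.03; 0 0 0 0 0.04; 0 0 0 0 0.06; 0 0 0 0 0.087; 0 0 0 0 0.087; 0 0 0 0 0.087; 0 0 0 0 0.087'
```

```text
time_s: 21.88
tool_pos: [0.3701, -0.2229, 0.0266]
tool_rot: [-180.0, 0.0, 80.9]
force: [0.0, 0.3, -0.6]
grip_width: 0.0179
grasp_force: 5.0
time_s: 22.88
tool_pos: [0.3701, -0.2228, 0.0266]
tool_rot: [180.0, 0.0, 80.9]
force: [0.0, 1.3, -1.4]
grip_width: 0.0815
grasp_force: 0.0
```

```bash
python3 -m creep '0 0 0.01 0 0.087; 0 0 0.03 0 0.087; 0 0 0.05 0 0.087; 0 0 0.06 0 0.087; 0.02 0.03 0.04 -8 0.087; 0.03 0.04 0 -8 0.087;0.03 0.04 0 -8 0.087'; python3 - <<'E'
from h import *
np.set_printoptions(precision=4,suppress=True)
ims={}
for c in('top','scene'):
  ims[c]=snap(c)
  for n,z in(('applicator',.043),('applicator_tip',.043),('lid_edge',.12)):
    q=finder.tip_of(n,c);print(c,n,q and atz(c,q[0]['xy'],z))
  r=finder.masks_of('applicator',c)
  if r:
    ys,xs=np.nonzero(r[0]['mask']); w=np.array([atz(c,(x,y),.043)[:2] for x,y in zip(xs,ys)])
    m=w.mean(0);v=np.linalg.svd(w-m,full_matrices=False)[2][0]; t=(w-m)@v
    print(c,m,np.degrees(np.arctan2(*v[::-1]))%180,t.min(),t.max())
f=lambda im,p:cv2.resize(im[int(p[1])-40:int(p[1])+40,int(p[0])-40:int(p[0])+40],None,fx=5,fy=5,interpolation=cv2.INTER_CUBIC)
cv2.imwrite('pics/rest1.png',np.hstack([f(ims[c],proj(c,[.375,-.2,.04])) for c in ims])[:,:,::-1])
E
```

```text
time_s: 23.75
tool_pos: [0.4512, -0.1119, 0.2182]
tool_rot: [179.8, 0.0, 56.6]
force: [-0.2, -0.7, -1.1]
grip_width: 0.0871
grasp_force: 0.0
top applicator [ 0.608  -0.1203  0.043 ]
top applicator_tip []
top lid_edge [ 0.6466 -0.1126  0.12  ]
top [0.3929 0.207 ] 152.2755952741047 -0.0456897442966975 0.06824176375297968
scene applicator [ 0.3746 -0.2174  0.043 ]
scene applicator_tip [ 0.668  -0.0566  0.043 ]
scene lid_edge [ 0.6494 -0.1307  0.12  ]
scene [ 0.6632 -0.1549] 138.19614472668772 -0.07016616663089478 0.06457295607223258
```

View pics/rest1.png

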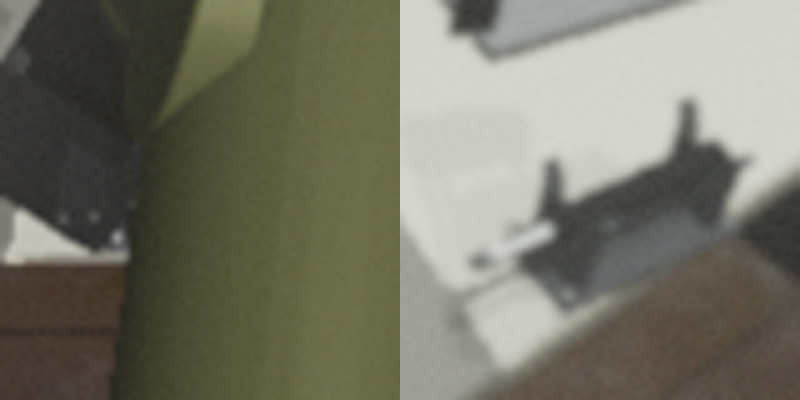

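The scene crop shows the applicator lying level in both forks, with the shaft and tip at (480–550, 230–260). Next I'll go over the lid and get behind it with closed fingers.

```bash
python3 -m creep '0.02 0 0.01 -8 0; 0.03 0 0 -8 0; 0.03 0 0 -8 0; 0.03 0 0 -8 0; 0.03 -0.001 0 -8 0; 0.03 -0.001 0 -8 0; 0.03 -0.001 0 -8 0; 0.039 -0.002 0 0 0' 20; python3 -m creep '0 0 0 0 0;0 0 0 0 0;0 0 0 0 0;0 0 0 0 0;0 0 0 0 0'; python3 - <<'E'
from h import *
ims={}
for c in('top','scene'):ims[c]=snap(c)
f=lambda im,p:cv2.resize(im[int(p[1])-50:int(p[1])+50,int(p[0])-50:int(p[0])+50],None,fx=4,fy=4,interpolation=cv2.INTER_CUBIC)
cv2.imwrite('pics/lid0.png',np.hstack([f(ims[c],proj(c,[.65,-.115,.15])) for c in ims])[:,:,::-1])
E
```

```text
time_s: 25.25
tool_pos: [0.6897, -0.1191, 0.2264]
tool_rot: [179.9, 0.0, 0.8]
force: [0.7, -0.1, 0.3]
grip_width: 0.0151
grasp_force: 0.0
time_s: 25.88
tool_pos: [0.6888, -0.1181, 0.2271]
tool_rot: [180.0, -0.0, 0.9]
force: [0.1, 0.2, 0.1]
grip_width: 0.0002
grasp_force: 0.0
```

View pics/lid0.png

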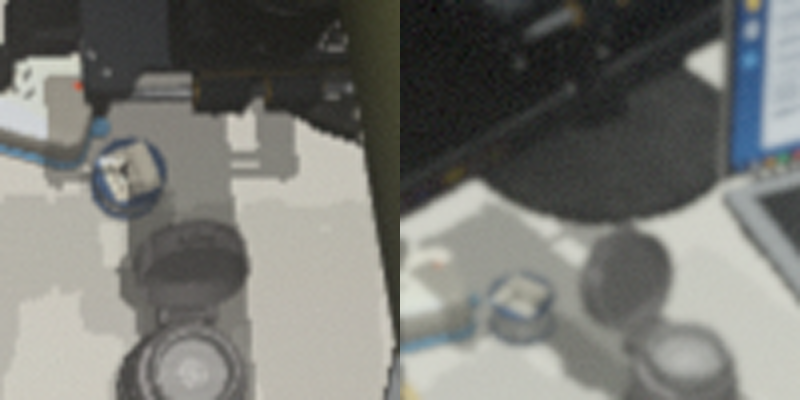

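The crops show the lid still open, the gripper hovering behind it and the spool clear at left. I'll go down behind the lid.

```bash
python3 -m creep '0.005 0.001 -0.03 0 0; 0 0 -0.03 0 0; 0 0 -0.025 0 0; 0 0 -0.025 0 0; 0 0 0 0 0'; python3 -m creep '-0.02 0 0 0 0; -0.015 0 0 0 0; -0.015 0 0 0 0; -0.015 0 0 0 0; -0.015 0 0 0 0; 0 0 0 0 0'
```

```text
time_s: 26.6
tool_pos: [0.6924, -0.1169, 0.1142]
tool_rot: [-180.0, 0.3, 0.9]
force: [0.4, 0.1, -0.2]
grip_width: 0.0004
grasp_force: 0.0
time_s: 27.35
tool_pos: [0.6145, -0.1172, 0.1184]
tool_rot: [179.9, -0.1, 0.9]
force: [0.1, -0.0, 0.6]
grip_width: 0.0002
grasp_force: 0.0
```

```bash
python3 -m creep '-0.015 0 0 0 0; -0.015 0 0 0 0; -0.015 0 0 0 0; -0.015 0 0 0 0; -0.01 0 0 0 0; 0 0 0 0 0'; python3 - <<'E'
from h import *
np.set_printoptions(precision=4,suppress=True)
r={}
for c in('top','scene'):
  im=snap(c);q=finder.tip_of('lid_edge',c);print(c,q and q[0]);r[c]=q[0]['xy'] if q else None
if all(v is not None for v in r.values()):print(tri(r['scene'],r['top']))
E
```

```text
time_s: 28.1
tool_pos: [0.5434, -0.1172, 0.1167]
tool_rot: [180.0, 0.0, 0.9]
force: [-0.2, 0.1, -0.2]
grip_width: 0.0004
grasp_force: 0.0
top []
scene {'xy': [364.1, 156.8], 'p': 0.57}
```

```bash
python3 -m creep '-0.005 0 -0.008 0 0; 0 0 -0.008 0 0; 0 0 -0.007 0 0; 0 0 -0.004 0 0; 0 0 -0.003 0 0; 0 0 0 0 0'; python3 -m creep '0 0 -0.002 0 0; 0 0 -0.001 0 0; 0 0 0 0 0'
```

```text
time_s: 29.05
tool_pos: [0.5391, -0.1168, 0.0864]
tool_rot: [-180.0, 0.0, 0.9]
force: [0.1, 0.2, -0.0]
grip_width: 0.0007
grasp_force: 0.0
time_s: 29.42
tool_pos: [0.5394, -0.1169, 0.0844]
tool_rot: [180.0, -0.0, 0.9]
force: [-1.5, -0.1, 4.7]
grip_width: 0.0001
grasp_force: 2.4
```

```bash
python3 -m creep '0 0 -0.001 0 0; 0 0 -0.001 0 0; 0 0 0 0 0; 0 0 0 0 0'; python3 -m creep '0 0 0.02 0 0; 0 0 0.04 0 0; 0 0 0.06 0 0; 0 -0.03 0.06 0 0; 0 -0.05 0 0 0; 0.0 -0.05 0 0 0; 0 -0.05 0 0 0; 0 0 0 0 0'; python3 - <<'E'
from h import *
np.set_printoptions(precision=4,suppress=True)
ims={}
for c in('top','scene'):
  ims[c]=snap(c)
  for n,z in(('applicator',.043),('applicator_tip',.043),('rest',0),('lid_edge',.06),('mug',0),('solder_spool',0),('masking_tape',0)):
    q=finder.tip_of(n,c);print(c,n,q and (round(q[0]['p'],2),atz(c,q[0]['xy'],z)))
  r=finder.masks_of('applicator',c)
  if r:
    ys,xs=np.nonzero(r[0]['mask']); w=np.array([atz(c,(x,y),.043)[:2] for x,y in zip(xs,ys)])
    m=w.mean(0);v=np.linalg.svd(w-m,full_matrices=False)[2][0]; t=(w-m)@v
    print(c,m,np.degrees(np.arctan2(*v[::-1]))%180,t.min(),t.max())
f=lambda im:cv2.resize(im[110:270,320:460],None,fx=2.8,fy=2.8,interpolation=cv2.INTER_CUBIC)
cv2.imwrite('pics/end.png',np.hstack([f(ims[c]) for c in ims])[:,:,::-1])
E
```

```text
time_s: 29.92
tool_pos: [0.5394, -0.1169, 0.0841]
tool_rot: [179.9, 0.0, 0.9]
force: [-6.5, 1.2, 16.0]
grip_width: 0.0005
grasp_force: 8.3
time_s: 30.92
tool_pos: [0.5373, -0.3008, 0.257]
tool_rot: [179.9, 0.1, 0.4]
force: [-0.7, 0.3, 0.6]
grip_width: 0.0008
grasp_force: 0.0
top applicator (0.95, array([ 0.3705, -0.2163,  0.043 ]))
top applicator_tip (0.72, array([ 0.3883, -0.1074,  0.043 ]))
top rest (0.64, array([ 0.3765, -0.2265,  0.    ]))
top lid_edge (0.77, array([ 0.5269, -0.1193,  0.06  ]))
top mug (0.77, array([0.3828, 0.2181, 0.    ]))
top solder_spool (0.8, array([ 0.7151, -0.0832,  0.    ]))
top masking_tape []
top [ 0.3734 -0.2013] 81.26788299485517 -0.09481938451546654 0.08162483230825399
scene applicator (0.6, array([ 0.3661, -0.2243,  0.043 ]))
scene applicator_tip (0.77, array([ 0.3842, -0.1003,  0.043 ]))
scene rest (0.85, array([ 0.3661, -0.2082,  0.    ]))
scene lid_edge (0.88, array([ 0.5175, -0.1338,  0.06  ]))
scene mug (0.75, array([0.3802, 0.2142, 0.    ]))
scene solder_spool (0.77, array([ 0.7007, -0.0774, -0.    ]))
scene masking_tape (0.61, array([0.679 , 0.0814, 0.    ]))
scene [ 0.3715 -0.2034] 81.0041223018396 -0.08101528015924561 0.10024060579165714
```

View pics/end.png

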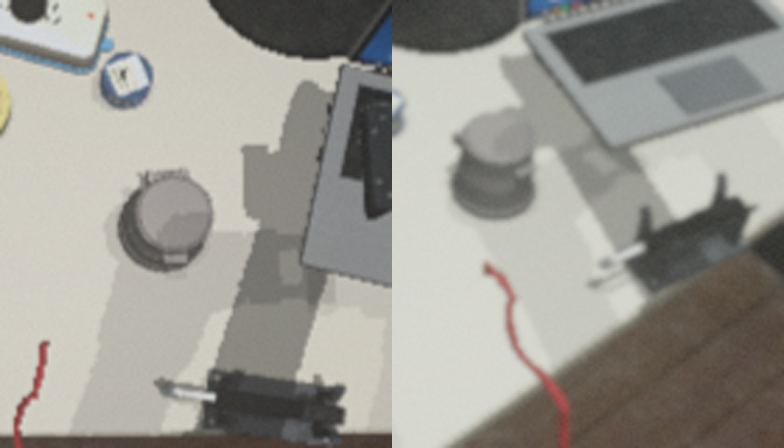

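The final crops show the lid shut on the dispenser at (170,215) and the applicator back in both forks, on the line it started from. Nothing else has moved, so I'll hand in.

```bash
python3 -m creep '0 0 0 0 0; 0 0 0 0 0'; python3 -c "
from cell import ticket
print(ticket.sign_off())"
```

```text
time_s: 32.08
tool_pos: [0.5391, -0.2948, 0.2575]
tool_rot: [180.0, 0.0, 0.9]
force: [-0.3, 0.7, 0.3]
grip_width: 0.0004
grasp_force: 0.0
the job is handed in; nothing more can be done
None
```

The job is handed in at about 32 s, though sign-off returned no verdict: the dish was pressed about to its stop with the applicator, the applicator is back in both forks, the lid is shut, and the mug, spool and tape show no real shift in the final pictures.

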